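# De-dust a batch of cartons in the tilt tray and tip them into the tub

### The arm

A 6-joint arm with a two-finger parallel gripper is mounted at the origin on the work surface. World frame = base frame: x ahead of the robot, y to its left, z up, the work surface at z = 0. Lengths are in m, angles in rad, forces in N, time in s.
With the tool pointing down it reaches from about 0.25 to 0.725 m from the base axis. Payload 4 kg.
Tool frame: the origin (TCP) lies on the centre line of the jaws, within the pads' length; the fingertips stand 14 mm ahead of it and the grasp point (between the pads) lies 5 mm behind it; z points along the fingers, x is the direction in which the jaws open and shut, and the axes are right-handed (so a half turn about z gives the same grasp; the last joint's range is limited). The gripper opens to 85 mm and grips with 20 to 120 N. Pads are 22 mm wide; open, the fingers measure 114 mm over their backs; the gripper's body (76 mm by 85 mm) begins 54 mm behind the grasp point. The pads swing forward as they close: fully open they stand 13 mm farther back than shut.
Start: joints at [0, 0.241, 0.005, 1.335, 0, 1.571], TCP at [0.5, -0, 0.245] pointing down, gripper open.
Joint ranges: [-2.72, 2.72], [-1.05, 1.87], [-1.09, 1.28], [-1.99, 2.15], [-1.42, 1.44], [-3.14, 3.14]. Speed limits (rad/s): [2.79, 2.79, 3.14, 3.14, 3.14, 3.14].

### API

Orientations are given as a unit quaternion [x, y, z, w].
In Python, from workcell import bot gives the robot as it stands.
- The arm moves only by the tool play_rows, never from a script. Its argument "motion" is a list of rows, each an object with "fingers": the closure, from -1 (fully open) to 1 (shut), so that 0 is half open; "translation": the shift along the tool's x, y, z in cm, a list of three; "roll": the turn about the tool's z in degrees. A call has 1 to 20 rows; each row is the pose to reach, as a shift and turn from the pose commanded when the call began, along the tool's axes at that moment; what a row does not reach only later rows make up. A row lasts 1/12 s, in which the tool goes at most 41.7 mm and 7.16 degrees, less where a joint would pass 70% of its speed; a pose out of reach is approached as far as the arm can. A call with a gripper value outside its range is refused whole. The fingers move at their own pace and stop on an object; the grip force is fixed at half the most. Time passes only in rows, so rows that repeat a pose let the fingers close. It gives the time, the measured TCP pose, the force and the opening at its end, in the units of the state.
- bot.get_obs(): the state, without advancing time (a new reading comes with each control period).
- bot.camera(name): name is "scene" or "side" or "wrist"; returns a dict with "pixels" (400x640x3 uint8, red, green, blue), "intrinsics" (3x3 intrinsics, pixels), "k1" (the pictures are not rectified: a ray, as slopes to the right and down, at radius r is drawn at 1 + k1 r^2 times it, then the intrinsics apply), "world_to_cam" (4x4, takes a point from world to camera coordinates). Camera axes: x right, y down, z forward; pixel columns grow to the right and rows downward; lengths in m; the calibration is good to about 2 mm. A picture is of the moment at which its call begins. There is no depth.
- bot.job_done(): hands the job in, once; it reports no verdict.
The state is a dict: "clock": time; "joint_pos": joint angles; "joint_vel": joint speeds; "tau": joint torques, N m; "eef_pos": TCP position; "tool_rot": TCP orientation; "ft_force": force on the tool from outside, world axes, zero at the start; "ft_torque": the same for the moment, N m; "grip_width": finger opening in m.
Only numpy, scipy, OpenCV 4.12 (cv2) and the standard library are available. Lean on these libraries where they do the work, as an engineer would, in place of code of your own. Each camera call takes 0.05 s, during which the arm holds its last target. There are 200 camera calls.

### The job

Turn the air on by pulling the black knob fully out, then put every small cardboard carton lying on the table into the hinged metal tray of the blow-off station. Let the air blow over them there for five seconds, then, with the air still on, lift the tray by its free-edge handle until all the cartons have slid out into the tub, then lower the tray gently all the way home without letting it drop, and finally push the knob fully back in. Leave the jars and the bowl alone.

Things in the scene. Friction and masses are not known exactly. Their poses are not given: they have to be found in the camera images.
- air_knob (a joint): travel of the black pull knob on the grey air control box: 0 = fully in (air off), 0.025 m = fully out at its end stop (air on). It slides straight up out of the box's top with about 5 N of friction and stays where it is left.
- knob_head (a point): centre of the knob's head, a black disc 40 mm in diameter and 22 mm thick with its axis vertical, on a 14 mm stem; when in, the head's underside is 13 mm above the top of the box. Moves up with the knob.
- air_box: fixed grey air control box, 100 x 90 x 50 mm high, at the left of the work; origin under its centre; the knob stands at the centre of its top.
- station: fixed metal blow-off station: open tub, and beside it the hinged tray on posts. Origin on the table under the middle of the tray. Its +y points from the tub along the tray to the handle (roughly world +y, the robot's left); x is along the hinge.
- tray (a joint): tilt of the tray about its hinge, rad: 0 = level, home on its rests; grows as the handle is lifted, stop at 1.05. It swings freely and falls back if let go. The cartons slide once it is tilted by about 0.45 to 0.65.
- tray_hinge (a point): middle of the tray's hinge line, 100 mm to -y of the station's origin and 95 mm above the table; the hinge line runs along the station's x. The open end of the tray is here, above the tub's near wall.
- tray_in (a point): centre of the tray's inner floor, 101 mm above the table when level; turns with the tray. Inside the tray is 190 mm (x) by 207 mm (y) with walls 35 mm high on both sides and at the handle end, open at the hinge end. Weighs 0.6 kg.
- tray_handle (a point): middle of the handle: a smooth round bar 12 mm thick (it can turn between the fingers), along the station's x, 104 mm clear length between its two arms. When level it is 240 mm from the hinge line in y and 62 mm above it (157 mm above the table), 42 mm outside the end wall and 21 mm above its rim, so that it can be pinched from above. Turns with the tray.
- tub_in (a point): centre of the inner floor of the fixed tub, 6 mm above the table, axes as the station; inside 240 mm (x) by 235 mm (y); walls 110 mm high, but 75 mm at the tray side.
- carton0: one of up to four identical closed plain cardboard cartons, 80 x 46 x 28 mm (x, y, z), 90 g nominal, starting flat on the table left of the station; origin at the centre of its underside, x along its 80 mm length, z up; may be absent
- carton1: one of up to four identical closed plain cardboard cartons, 80 x 46 x 28 mm (x, y, z), 90 g nominal, starting flat on the table left of the station; origin at the centre of its underside, x along its 80 mm length, z up; may be absent
- carton2: one of up to four identical closed plain cardboard cartons, 80 x 46 x 28 mm (x, y, z), 90 g nominal, starting flat on the table left of the station; origin at the centre of its underside, x along its 80 mm length, z up; may be absent
- carton3: one of up to four identical closed plain cardboard cartons, 80 x 46 x 28 mm (x, y, z), 90 g nominal, starting flat on the table left of the station; origin at the centre of its underside, x along its 80 mm length, z up; may be absent
- jar_a: bystander, not to be disturbed: amber jar 60 mm in diameter, 85 mm high; origin under its centre.
- jar_b: bystander, not to be disturbed: amber jar 60 mm in diameter, 85 mm high; origin under its centre.
- bowl: bystander, not to be disturbed: white bowl 110 mm in diameter, 60 mm high; origin under its centre.
Things that resemble listed ones, but are neither listed nor needed, are in the scene too. What is shaped like the carton1 but blue, green or yellow is not meant.

How it is judged:
By the outcome, as a careful person would: the job done as asked, in the order asked, and still so for the second after the job is handed in, with the robot touching nothing.
Of carton0, carton1, carton2, carton3 only 2 to 4 are there at a start; the rules pass over those that are not, and their reading is None.
At some moment in a run one of carton0, carton1, carton2, carton3 may be knocked a few centimetres aside while the robot is not near it.
It also fails if it takes over 210 s, if anything falls off the work surface, if the arm or the gripper's body presses on something with over 40 N, if the wrist force passes 120 N, or if a joint passes its speed limit or range.

## Working session

There is one attempt and no reset: what is moved stays moved. The work goes in short steps, Python scripts to look and compute and a tool call to move; the robot and the scene stay as the last step left them, time stands still between calls to the robot, and variables do not carry over. Pictures are saved under pics/ and viewed, about 12 in all and at most 16, crops included, and the job is handed in when it is done.

Besides the shell and the picture viewer there is one more tool, called after "Emit:" by a JSON object that holds its "method" and its "body". play_rows: Moves the arm, as the interface text tells. Its arguments: {"type":"object","properties":{"motion":{"type":"array","items":{"type":"object","properties":{"fingers":{"type":"number"},"translation":{"type":"array","items":{"type":"number"}},"roll":{"type":"number"}}}}},"required":["motion"]}

```bash
ls; mkdir -p pics; cat > h.py <<'E'
import numpy as np, cv2
from workcell import bot
def cam(n,save=None):
    c=bot.camera(n)
    if save: cv2.imwrite('pics/'+save,cv2.cvtColor(c['pixels'],cv2.COLOR_RGB2BGR))
    return c
def ray(c,u,v):
    K=np.array(c['intrinsics']);k=c['k1']
    d=np.array([(u-K[0,2])/K[0,0],(v-K[1,2])/K[1,1]]);s=d.copy()
    for _ in range(20): s=d/(1+k*(s@s))
    T=np.array(c['world_to_cam']);R=T[:3,:3]
    return -R.T@T[:3,3], R.T@np.array([s[0],s[1],1])
def onz(c,u,v,z):
    o,d=ray(c,u,v);return o+d*(z-o[2])/d[2]
def proj(c,p):
    T=np.array(c['world_to_cam']);q=T[:3,:3]@np.array(p)+T[:3,3];s=q[:2]/q[2]
    s=s*(1+c['k1']*(s@s));K=np.array(c['intrinsics']);return K[0,0]*s[0]+K[0,2],K[1,1]*s[1]+K[1,2]
E
python3 - <<'E'
from h import *
cs=[cam('scene','s0.png'),cam('side','d0.png'),cam('wrist','w0.png')]
for c in cs: print(np.round(-np.array(c['world_to_cam'])[:3,:3].T@np.array(c['world_to_cam'])[:3,3],3))
o=bot.get_obs();print({k:np.round(v,4).tolist() for k,v in o.items()})
E
```

```text
pics
[ 1.341 -0.363  1.099]
[ 0.355 -0.578  0.899]
[0.499 0.069 0.373]
{'clock': 0.15, 'joint_pos': [0.0, 0.2413, 0.004, 1.3352, 0.0, 1.5708], 'joint_vel': [-0.0002, -0.0035, 0.0033, -0.0006, 0.0003, 0.0017], 'tau': [-0.0016, -37.2633, 25.2638, 0.0123, -0.0, 0.0], 'eef_pos': [0.4995, 0.0, 0.2446], 'tool_rot': [1.0, 0.0, -0.0008, -0.0], 'ft_force': [0.0715, 0.2736, 0.5461], 'ft_torque': [-0.0175, 0.0219, 0.0612], 'grip_width': 0.0852}
```

View pics/s0.png

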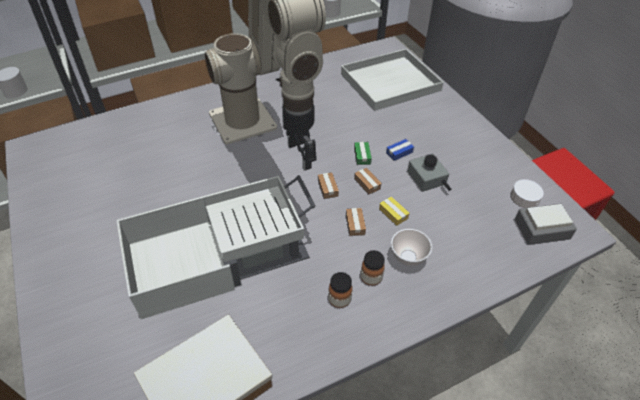

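View pics/d0.png

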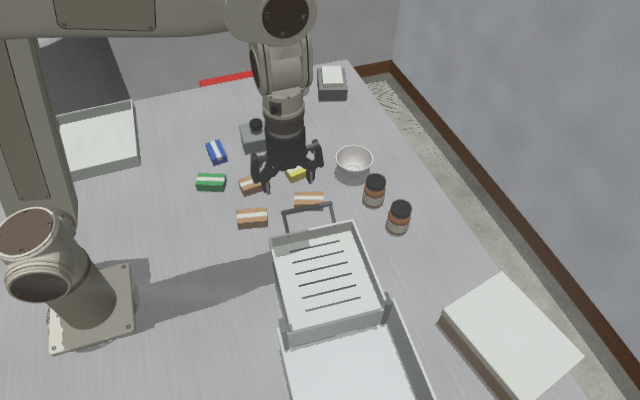

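Scene view: three brown cartons at (328,184), (368,180) and (356,221). Things that could be mistaken for them are green (363,152), blue (400,148) and yellow (395,209). The knob is at (431,161) and the tray handle is near (303,195). The side view shows the same three browns at (252,217), (250,184) and (308,199). Next: one close crop to check, plus measurements.

```bash
cat >> h.py <<'E'
def quad(c,lo,hi,z,roi=None,minA=60):
    """brown blobs -> (centre on plane z, yaw of long axis, rect dims)"""
    hsv=cv2.cvtColor(c['pixels'],cv2.COLOR_RGB2HSV)
    m=cv2.inRange(hsv,lo,hi)
    if roi:
        k=np.zeros_like(m);k[roi[1]:roi[3],roi[0]:roi[2]]=255;m&=k
    m=cv2.morphologyEx(m,cv2.MORPH_CLOSE,np.ones((7,7),np.uint8))
    out=[]
    for q in cv2.findContours(m,cv2.RETR_EXTERNAL,cv2.CHAIN_APPROX_NONE)[0]:
        if cv2.contourArea(q)<minA: continue
        P=np.array([onz(c,u,v,z)[:2] for u,v in q[:,0]],np.float32)
        (x,y),(w,h),a=cv2.minAreaRect(P*1000)
        if w<h: a+=90; w,h=h,w
        out.append((cv2.boundingRect(q),round(x),round(y),round(w),round(h),round((a+90)%180-90)))
    return out
E
python3 - <<'E'
from h import *
s=cam('scene');d=cam('side')
for c,roi in((s,(310,165,385,240)),(d,(230,170,330,235))):
    for r in quad(c,(3,70,50),(18,255,255),.022,roi,30): print(r)
    print()
a=cv2.resize(s['pixels'][130:260,200:460],None,fx=3,fy=3,interpolation=cv2.INTER_CUBIC)
cv2.imwrite('pics/c0.png',a[:,:,::-1])
E
```

```text
((347, 208, 19, 27), 591, 129, 96, 47, -20)
((318, 173, 20, 25), 430, 123, 98, 47, -12)
((355, 168, 26, 26), 464, 240, 93, 58, 6)

((237, 208, 31, 21), 422, 117, 78, 62, -12)
((295, 192, 28, 15), 585, 130, 75, 51, -19)
((239, 176, 23, 19), 448, 235, 64, 58, -85)
```

View pics/c0.png

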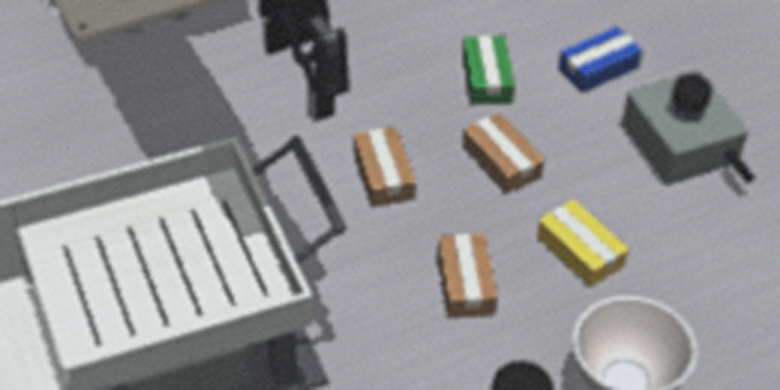

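View pics/w0.png

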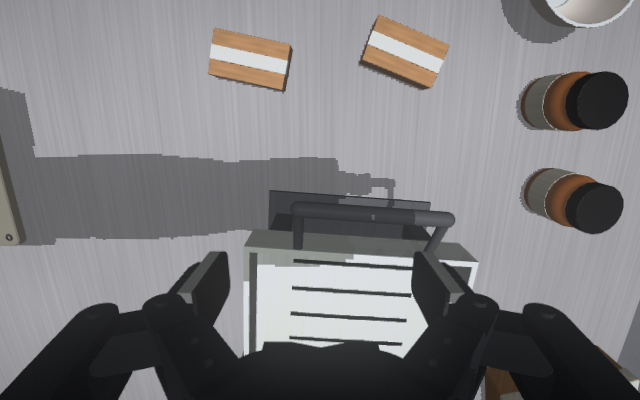

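Crop: the three browns are confirmed, the knob head is at about scene (430.7,161.5), and the green, blue and yellow ones are decoys. Wrist view: handle bar from (298,210) to (446,218), with two brown cartons at (250,59) and (405,51).

```bash
python3 - <<'E'
from h import *
s=cam('scene');d=cam('side');w=cam('wrist')
def blob(c,roi):
    g=c['pixels'].max(2);x0,y0,x1,y1=roi;m=(g[y0:y1,x0:x1]<50).astype(np.uint8)
    n,l,st,ce=cv2.connectedComponentsWithStats(m);i=1+np.argmax(st[1:,4]);print(st[i],ce[i]+[x0,y0]);return ce[i]+[x0,y0]
a=blob(s,(415,148,448,178));b=blob(d,(246,114,268,138))
o1,d1=ray(s,*a);o2,d2=ray(d,*b)
t=np.linalg.lstsq(np.c_[d1,-d2],o2-o1,rcond=None)[0];p,q=o1+d1*t[0],o2+d2*t[1];print('knob',p,q,onz(s,*a,.074),onz(d,*b,.074))
print('handle',onz(w,298,210,.157),onz(w,446,218,.157))
for r in quad(w,(3,70,50),(18,255,255),.025,(200,0,460,110),300): print(r)
E
```

```text
[10  8 11 12 95] [429.90526316 161.38947368]
[14 11  2  2  3] [260.66666667 125.33333333]
knob [0.52525572 0.4187065  0.08160163] [0.52770328 0.41301523 0.07526668] [0.51916545 0.42454872 0.074     ] [0.52796921 0.41453954 0.074     ]
handle [0.4829019  0.00048756 0.157     ] [ 0.5926153  -0.00566483  0.157     ]
((208, 59, 77, 31), 420, 109, 81, 16, -12)
((361, 45, 75, 43), 581, 117, 81, 16, -20)
((212, 28, 78, 32), 427, 139, 81, 16, -12)
((371, 15, 77, 45), 591, 146, 81, 15, -20)
```

Emit:
{"method": "play_rows", "body": {"motion": [{"fingers": -1,"translation": [2,-32,-4],"roll": 0},{"fingers": -1,"translation": [2,-32,-4],"roll": 0},{"fingers": -1,"translation": [2,-32,-4],"roll": 0},{"fingers": -1,"translation": [2,-32,-4],"roll": 0},{"fingers": -1,"translation": [2,-32,-4],"roll": 0},{"fingers": -1,"translation": [2,-32,-4],"roll": 0},{"fingers": -1,"translation": [2,-32,-4],"roll": 0},{"fingers": -1,"translation": [2,-32,-4],"roll": 0},{"fingers": -1,"translation": [2,-32,-4],"roll": 0},{"fingers": -1,"translation": [2,-32,-4],"roll": 0},{"fingers": -1,"translation": [2,-32,-4],"roll": 0},{"fingers": -1,"translation": [2,-32,-4],"roll": 0},{"fingers": -1,"translation": [2,-32,-4],"roll": 0}]}}

```text
clock: 1.48
eef_pos: [0.5201, 0.3185, 0.2854]
tool_rot: [1.0, -0.001, -0.0, 0.0]
ft_force: [0.2, -0.4, 0.6]
grip_width: 0.0854
```

```bash
python3 - <<'E'
from h import *
w=cam('wrist','w1.png')
o=bot.get_obs();print(o['clock'],np.round(o['joint_pos'],3),np.round(o['eef_pos'],4),np.round(o['tool_rot'],4))
for r in quad(w,(3,70,50),(18,255,255),.025,None,300): print(r)
E
```

```text
1.5333 [ 0.55   0.459  0.422  1.534 -0.     2.122] [0.5202 0.3186 0.2856] [ 1.e+00 -1.e-03  0.e+00  1.e-04]
((474, 373, 38, 27), 807, -41, 61, 56, -3)
((226, 303, 55, 19), 420, 107, 80, 15, -12)
((336, 296, 54, 24), 581, 115, 80, 15, -20)
((228, 277, 58, 28), 428, 144, 79, 32, -13)
((343, 270, 56, 34), 591, 150, 86, 27, -20)
((247, 229, 60, 16), 460, 227, 80, 15, 6)
((243, 202, 61, 22), 457, 261, 81, 23, 6)
```

View pics/w1.png

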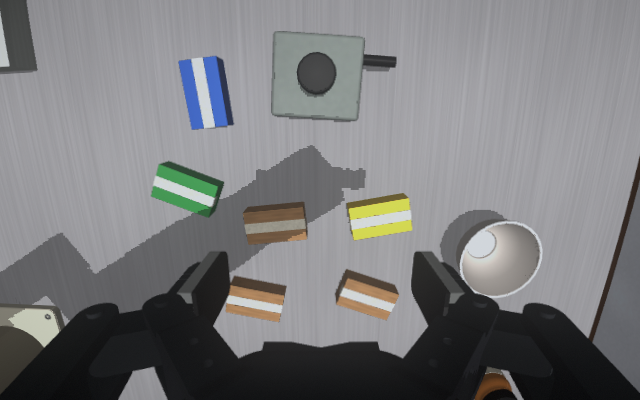

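Wrist view: the knob head top is at (316,73) on the box, and carton C is at (275,223). The decoys are all clear of it.

```bash
python3 - <<'E'
from h import *
w=cam('wrist')
g=w['pixels'].max(2)[40:110,285:350];n,l,st,ce=cv2.connectedComponentsWithStats((g<62).astype(np.uint8));i=1+np.argmax(st[1:,4]);print(st[i],ce[i]+[285,40])
print(onz(w,*(ce[i]+[285,40]),.083),onz(w,316,73,.085))
print('C',onz(w,275,223,.028))
o=bot.get_obs();print(o['eef_pos'])
E
```

```text
[ 12  13  39  42 206] [314.89805825  76.86407767]
[0.51422099 0.42265012 0.083     ] [0.51536881 0.4260789  0.085     ]
C [0.45951809 0.24739687 0.028     ]
[0.52024118 0.31869215 0.28562658]
```

Emit:
{"method": "play_rows", "body": {"motion": [{"fingers": -1,"translation": [-0.5,-10.6,8],"roll": 0},{"fingers": -1,"translation": [-0.5,-10.6,8],"roll": 0},{"fingers": -1,"translation": [-0.5,-10.6,8],"roll": 0},{"fingers": -1,"translation": [-0.5,-10.6,8],"roll": 0},{"fingers": -1,"translation": [-0.5,-10.6,12],"roll": 0},{"fingers": -1,"translation": [-0.5,-10.6,15],"roll": 0},{"fingers": -1,"translation": [-0.5,-10.6,18],"roll": 0},{"fingers": -1,"translation": [-0.5,-10.6,20],"roll": 0},{"fingers": -1,"translation": [-0.5,-10.6,21.2],"roll": 0},{"fingers": -1,"translation": [-0.5,-10.6,21.2],"roll": 0},{"fingers": 0.3,"translation": [-0.5,-10.6,21.2],"roll": 0},{"fingers": 0.3,"translation": [-0.5,-10.6,21.2],"roll": 0},{"fingers": 0.3,"translation": [-0.5,-10.6,21.2],"roll": 0},{"fingers": 0.3,"translation": [-0.5,-10.6,21.2],"roll": 0},{"fingers": 0.3,"translation": [-0.5,-10.6,21.2],"roll": 0},{"fingers": 0.3,"translation": [-0.5,-10.6,21.2],"roll": 0},{"fingers": 1,"translation": [-0.5,-10.6,21.2],"roll": 0},{"fingers": 1,"translation": [-0.5,-10.6,21.2],"roll": 0},{"fingers": 1,"translation": [-0.5,-10.6,21.2],"roll": 0},{"fingers": 1,"translation": [-0.5,-10.6,21.2],"roll": 0}]}}

```text
clock: 3.25
eef_pos: [0.5162, 0.4268, 0.0758]
tool_rot: [1.0, -0.0, 0.002, -0.001]
ft_force: [-0.5, 0.0, 6.6]
grip_width: 0.0385
```

Emit:
{"method": "play_rows", "body": {"motion": [{"fingers": 1,"translation": [0,0,-0.5],"roll": 0},{"fingers": 1,"translation": [0,0,-1],"roll": 0},{"fingers": 1,"translation": [0,0,-1.5],"roll": 0},{"fingers": 1,"translation": [0,0,-2],"roll": 0},{"fingers": 1,"translation": [0,0,-2.4],"roll": 0},{"fingers": 1,"translation": [0,0,-2.7],"roll": 0},{"fingers": 1,"translation": [0,0,-2.9],"roll": 0},{"fingers": 1,"translation": [0,0,-2.9],"roll": 0},{"fingers": 1,"translation": [0,0,-2.9],"roll": 0}]}}

```text
clock: 4.0
eef_pos: [0.5161, 0.4267, 0.1011]
tool_rot: [1.0, -0.0, 0.001, -0.0]
ft_force: [6.2, 4.7, -8.9]
grip_width: 0.0379
```

Emit:
{"method": "play_rows", "body": {"motion": [{"fingers": 1,"translation": [0,0,-0.2],"roll": 0},{"fingers": 1,"translation": [0,0,-0.4],"roll": 0},{"fingers": 1,"translation": [0,0,-0.4],"roll": 0},{"fingers": 1,"translation": [0,0,-0.4],"roll": 0}]}}

```text
clock: 4.33
eef_pos: [0.5161, 0.4267, 0.1013]
tool_rot: [1.0, -0.0, -0.0, 0.0]
ft_force: [10.8, 8.2, -23.4]
grip_width: 0.0379
```

Emit:
{"method": "play_rows", "body": {"motion": [{"fingers": 1,"translation": [0,0,0.4],"roll": 0},{"fingers": 0.2,"translation": [0,0,0.4],"roll": 0},{"fingers": -1,"translation": [0,0,0.4],"roll": 0},{"fingers": -1,"translation": [0,0,0.4],"roll": 0},{"fingers": -1,"translation": [0,0,0.4],"roll": 0},{"fingers": -1,"translation": [0,0,0.4],"roll": 0},{"fingers": -1,"translation": [0,0,-4],"roll": 0},{"fingers": -1,"translation": [0,0,-8],"roll": 0},{"fingers": -1,"translation": [-1.5,25,-19],"roll": 0},{"fingers": -1,"translation": [-1.5,25,-19],"roll": 0},{"fingers": -1,"translation": [-1.5,25,-19],"roll": 0},{"fingers": -1,"translation": [-1.5,25,-19],"roll": 0},{"fingers": -1,"translation": [-1.5,25,-19],"roll": 0},{"fingers": -1,"translation": [-1.5,25,-19],"roll": 0},{"fingers": -1,"translation": [-1.5,25,-19],"roll": 0},{"fingers": -1,"translation": [-1.5,25,-19],"roll": 0},{"fingers": -1,"translation": [-1.5,25,-19],"roll": 0},{"fingers": -1,"translation": [-1.5,25,-19],"roll": 0}]}}

```text
clock: 5.83
eef_pos: [0.4998, 0.1763, 0.2964]
tool_rot: [1.0, -0.0, 0.0, -0.0]
ft_force: [0.1, -0.0, 0.1]
grip_width: 0.086
```

```bash
python3 - <<'E'
from h import *
w=cam('wrist','w2.png')
o=bot.get_obs();print(o['clock'],np.round(o['joint_pos'],3),np.round(o['eef_pos'],4),np.round(o['tool_rot'],4))
def strips(w):
    r=quad(w,(3,70,50),(18,255,255),.028,None,300)
    for x in r: print(x)
strips(w)
E
```

```text
5.8833 [0.34  0.287 0.198 1.482 0.    1.91 ] [0.4997 0.1767 0.2959] [ 1.e+00  4.e-04 -4.e-04 -1.e-04]
((497, 289, 42, 23), 796, -20, 62, 37, 18)
((493, 219, 44, 42), 766, 81, 61, 48, 58)
((233, 207, 59, 22), 421, 109, 79, 15, -12)
((352, 198, 58, 29), 580, 117, 80, 15, -20)
((236, 181, 61, 28), 428, 142, 79, 22, -12)
((358, 174, 62, 33), 589, 147, 83, 18, -20)
((257, 119, 65, 18), 460, 228, 79, 15, 6)
((254, 93, 65, 19), 457, 258, 79, 15, 6)
```

View pics/w2.png

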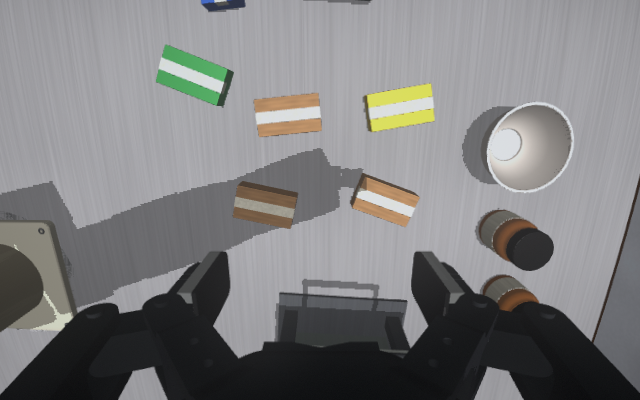

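Emit:
{"method": "play_rows", "body": {"motion": [{"fingers": -1,"translation": [-7.6,5.3,18],"roll": -78},{"fingers": -1,"translation": [-7.6,5.3,18],"roll": -78},{"fingers": -1,"translation": [-7.6,5.3,18],"roll": -78},{"fingers": -1,"translation": [-7.6,5.3,18],"roll": -78},{"fingers": -1,"translation": [-7.6,5.3,18],"roll": -78},{"fingers": -1,"translation": [-7.6,5.3,18],"roll": -78},{"fingers": -1,"translation": [-7.6,5.3,18],"roll": -78},{"fingers": -1,"translation": [-7.6,5.3,18],"roll": -78},{"fingers": -1,"translation": [-7.6,5.3,18],"roll": -78},{"fingers": -1,"translation": [-7.6,5.3,18],"roll": -78},{"fingers": -1,"translation": [-7.6,5.3,18],"roll": -78},{"fingers": -1,"translation": [-7.6,5.3,22],"roll": -78},{"fingers": -1,"translation": [-7.6,5.3,25.5],"roll": -78},{"fingers": -1,"translation": [-7.6,5.3,27.7],"roll": -78},{"fingers": -1,"translation": [-7.6,5.3,27.7],"roll": -78},{"fingers": 0.1,"translation": [-7.6,5.3,27.7],"roll": -78},{"fingers": 0.5,"translation": [-7.6,5.3,27.7],"roll": -78},{"fingers": 0.5,"translation": [-7.6,5.3,27.7],"roll": -78},{"fingers": 0.5,"translation": [-7.6,5.3,27.7],"roll": -78},{"fingers": 0.5,"translation": [-7.6,5.3,27.7],"roll": -78}]}}

```text
clock: 7.55
eef_pos: [0.4258, 0.1237, 0.0211]
tool_rot: [0.777, 0.629, 0.002, 0.001]
ft_force: [-0.2, 1.2, 5.6]
grip_width: 0.045
```

```bash
python3 - <<'E'
from h import *
o=bot.get_obs();print(o['clock'],np.round(o['joint_pos'],3),np.round(o['eef_pos'],4),np.round(o['tool_rot'],4),o['grip_width'])
E
```

```text
7.55 [ 0.283  0.368 -0.482  0.716  0.     0.492] [0.4258 0.1237 0.0211] [7.771e-01 6.294e-01 2.000e-03 7.000e-04] 0.045037002144056294
```

```bash
cat >> h.py <<'E'
from scipy.spatial.transform import Rotation as Ro
def go(x,y,z,yaw):
    o=bot.get_obs();R=Ro.from_quat(o['tool_rot']);X=R.as_matrix()
    d=X.T@(np.array([x,y,z])-o['eef_pos'])*100
    r=np.degrees(np.arctan2(X[1,0],X[0,0]))-yaw
    print('t',o['clock'],'delta',np.round(d,2),'roll',round((r+180)%360-180,1),'q6',round(o['joint_pos'][5],2))
def st(x,y): # station -> world xy
    a=np.radians(-3.2);return .530+np.cos(a)*x-np.sin(a)*y, -.143+np.sin(a)*x+np.cos(a)*y
E
python3 -c "
from h import *
go(*st(-.045,.045),.123,-3)"
```

```text
t 7.55 delta [-20.14  10.64 -10.19] roll 81.0 q6 0.49
```

Emit:
{"method": "play_rows", "body": {"motion": [{"fingers": 0.5,"translation": [0,0,-3],"roll": 0},{"fingers": 0.5,"translation": [0,0,-7],"roll": 0},{"fingers": 0.5,"translation": [0,0,-11],"roll": 0},{"fingers": 0.5,"translation": [0,0,-15],"roll": 0},{"fingers": 0.5,"translation": [0,0,-19],"roll": 0},{"fingers": 0.5,"translation": [0,0,-21],"roll": 0},{"fingers": 0.5,"translation": [0,0,-21],"roll": 0}]}}

```text
clock: 8.13
eef_pos: [0.4271, 0.1238, 0.2356]
tool_rot: [0.777, 0.629, 0.006, 0.002]
ft_force: [0.5, -0.4, -1.5]
grip_width: 0.0448
```

Emit:
{"method": "play_rows", "body": {"motion": [{"fingers": 0.5,"translation": [-20.1,10.6,0],"roll": 81},{"fingers": 0.5,"translation": [-20.1,10.6,0],"roll": 81},{"fingers": 0.5,"translation": [-20.1,10.6,0],"roll": 81},{"fingers": 0.5,"translation": [-20.1,10.6,0],"roll": 81},{"fingers": 0.5,"translation": [-20.1,10.6,0],"roll": 81},{"fingers": 0.5,"translation": [-20.1,10.6,0],"roll": 81},{"fingers": 0.5,"translation": [-20.1,10.6,0],"roll": 81},{"fingers": 0.5,"translation": [-20.1,10.6,0],"roll": 81},{"fingers": 0.5,"translation": [-20.1,10.6,0],"roll": 81},{"fingers": 0.5,"translation": [-20.1,10.6,0],"roll": 81},{"fingers": 0.5,"translation": [-20.1,10.6,0],"roll": 81},{"fingers": 0.5,"translation": [-20.1,10.6,0],"roll": 81},{"fingers": 0.5,"translation": [-20.1,10.6,0],"roll": 81},{"fingers": 0.5,"translation": [-20.1,10.6,3],"roll": 81},{"fingers": 0.5,"translation": [-20.1,10.6,5],"roll": 81},{"fingers": 0.5,"translation": [-20.1,10.6,5],"roll": 81}]}}

```text
clock: 9.47
eef_pos: [0.4824, -0.095, 0.1748]
tool_rot: [1.0, -0.026, -0.004, -0.001]
ft_force: [-0.5, 0.7, -2.0]
grip_width: 0.0447
```

```bash
python3 - <<'E'
from h import *
s=cam('side');w=cam('wrist')
a=cv2.resize(s['pixels'][190:370,240:420],None,fx=2.2,fy=2.2);b=cv2.resize(w['pixels'],(640,400))[:396]
cv2.imwrite('pics/p1.png',cv2.resize(np.hstack([a,b[:, :]]),(800,306))[:,:,::-1])
go(*st(-.045,.045),.123,-3)
E
```

```text
t 9.5667 delta [ 0.28 -0.    5.56] roll 0.0 q6 1.43
```

View pics/p1.png

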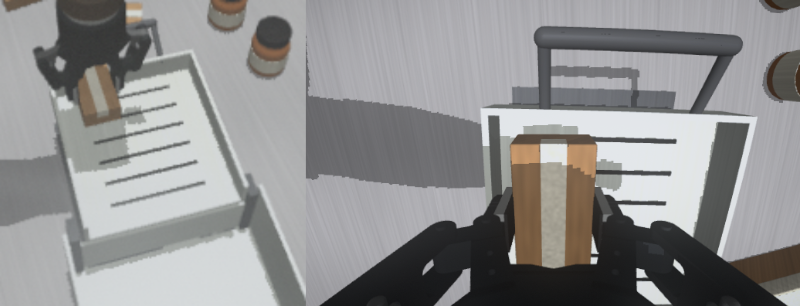

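```bash
python3 - <<'E'
from h import *
w=cam('wrist')
for u,v in((241,150),(572,156),(233,142),(583,152)): print(onz(w,u,v,.136))
for u,v in((305,49),(562,59)): print('h',onz(w,u,v,.163))
print([np.round(st(*p),3) for p in((-.095,.103),(.095,.103),(-.06,.14),(.06,.14))])
E
```

```text
[ 0.44322368 -0.04385757  0.136     ]
[ 0.62988518 -0.0556967   0.136     ]
[ 0.4393256  -0.03927398  0.136     ]
[ 0.63627199 -0.05364055  0.136     ]
h [4.82713560e-01 4.29870843e-04 1.63000000e-01]
h [ 0.59636743 -0.00735603  0.163     ]
[array([ 0.441, -0.035]), array([ 0.631, -0.045]), array([0.478, 0.   ]), array([ 0.598, -0.007])]
```

Emit:
{"method": "play_rows", "body": {"motion": [{"fingers": 0.5,"translation": [0.4,0,2],"roll": 0},{"fingers": 0.5,"translation": [0.4,0,4],"roll": 0},{"fingers": 0.5,"translation": [0.4,0,5],"roll": 0},{"fingers": 0.5,"translation": [0.4,0,5.5],"roll": 0},{"fingers": 0.5,"translation": [0.4,0,5.6],"roll": 0},{"fingers": -0.2,"translation": [0.4,0,5.6],"roll": 0},{"fingers": -0.35,"translation": [0.4,0,5.6],"roll": 0},{"fingers": -0.35,"translation": [0.4,0,5.6],"roll": 0},{"fingers": -0.35,"translation": [0.4,0,5.6],"roll": 0},{"fingers": -0.35,"translation": [0.4,0,5.6],"roll": 0}]}}

```text
clock: 10.45
eef_pos: [0.4904, -0.096, 0.124]
tool_rot: [1.0, -0.026, 0.001, 0.0]
ft_force: [-0.8, -0.2, -0.3]
grip_width: 0.0573
```

Emit:
{"method": "play_rows", "body": {"motion": [{"fingers": -0.35,"translation": [0,0,-3],"roll": 0},{"fingers": -0.35,"translation": [0,0,-7],"roll": 0},{"fingers": -0.6,"translation": [0,0,-11],"roll": 0},{"fingers": -1,"translation": [0,0,-15],"roll": 0},{"fingers": -1,"translation": [3,-24,-18],"roll": 0},{"fingers": -1,"translation": [3,-24,-18],"roll": 0},{"fingers": -1,"translation": [3,-24,-18],"roll": 0},{"fingers": -1,"translation": [3,-24,-18],"roll": 0},{"fingers": -1,"translation": [3,-24,-18],"roll": 0},{"fingers": -1,"translation": [3,-24,-18],"roll": 0},{"fingers": -1,"translation": [3,-24,-18],"roll": 0},{"fingers": -1,"translation": [3,-24,-18],"roll": 0},{"fingers": -1,"translation": [3,-24,-18],"roll": 0}]}}

```text
clock: 11.53
eef_pos: [0.5321, 0.1421, 0.3031]
tool_rot: [1.0, -0.026, -0.0, 0.0]
ft_force: [1.0, 0.5, 0.3]
grip_width: 0.0854
```

```bash
python3 - <<'E'
from h import *
w=cam('wrist')
for x in quad(w,(3,70,50),(18,255,255),.028,None,300): print(x)
go(.585,.1316,.018,70)
E
```

```text
((474, 385, 50, 15), 823, -262, 90, 32, -6)
((482, 256, 44, 40), 789, -27, 61, 50, 47)
((474, 184, 44, 43), 763, 84, 61, 45, 57)
((329, 170, 59, 28), 580, 117, 80, 15, -20)
((335, 148, 61, 29), 591, 146, 80, 17, -20)
((228, 91, 65, 23), 460, 228, 79, 16, 5)
((583, 72, 57, 272), 960, 38, 421, 32, -90)
((223, 66, 66, 23), 458, 258, 80, 15, 6)
t 11.5833 delta [ 5.35  0.68 28.51] roll -73.0 q6 1.88
```

Emit:
{"method": "play_rows", "body": {"motion": [{"fingers": -1,"translation": [5.4,0.7,17],"roll": -73},{"fingers": -1,"translation": [5.4,0.7,17],"roll": -73},{"fingers": -1,"translation": [5.4,0.7,17],"roll": -73},{"fingers": -1,"translation": [5.4,0.7,17],"roll": -73},{"fingers": -1,"translation": [5.4,0.7,17],"roll": -73},{"fingers": -1,"translation": [5.4,0.7,17],"roll": -73},{"fingers": -1,"translation": [5.4,0.7,17],"roll": -73},{"fingers": -1,"translation": [5.4,0.7,17],"roll": -73},{"fingers": -1,"translation": [5.4,0.7,17],"roll": -73},{"fingers": -1,"translation": [5.4,0.7,17],"roll": -73},{"fingers": -1,"translation": [5.4,0.7,18],"roll": -73},{"fingers": -1,"translation": [5.4,0.7,22],"roll": -73},{"fingers": -1,"translation": [5.4,0.7,26],"roll": -73},{"fingers": -1,"translation": [5.4,0.7,28.4],"roll": -73},{"fingers": -1,"translation": [5.4,0.7,28.4],"roll": -73},{"fingers": 0.1,"translation": [5.4,0.7,28.4],"roll": -73},{"fingers": 0.5,"translation": [5.4,0.7,28.4],"roll": -73},{"fingers": 0.5,"translation": [5.4,0.7,28.4],"roll": -73},{"fingers": 0.5,"translation": [5.4,0.7,28.4],"roll": -73},{"fingers": 0.5,"translation": [5.4,0.7,28.4],"roll": -73}]}}

```text
clock: 13.25
eef_pos: [0.5883, 0.1328, 0.0222]
tool_rot: [0.819, 0.573, 0.003, 0.001]
ft_force: [1.1, -0.6, 5.7]
grip_width: 0.0447
```

Emit:
{"method": "play_rows", "body": {"motion": [{"fingers": 0.5,"translation": [0,0,-3],"roll": 0},{"fingers": 0.5,"translation": [0,0,-7],"roll": 0},{"fingers": 0.5,"translation": [0,0,-11],"roll": 0},{"fingers": 0.5,"translation": [0,0,-15],"roll": 0},{"fingers": 0.5,"translation": [0,0,-19],"roll": 0},{"fingers": 0.5,"translation": [0,0,-21],"roll": 0},{"fingers": 0.5,"translation": [0,0,-21],"roll": 0}]}}

```text
clock: 13.83
eef_pos: [0.5892, 0.1333, 0.2375]
tool_rot: [0.819, 0.574, 0.007, 0.003]
ft_force: [1.4, 0.1, -0.7]
grip_width: 0.0446
```

```bash
python3 - <<'E'
from h import *
go(*st(.046,.045),.123,-3)
E
```

```text
t 13.8333 delta [-22.43   6.86  11.36] roll 73.0 q6 0.57
```

Emit:
{"method": "play_rows", "body": {"motion": [{"fingers": 0.5,"translation": [-22.4,6.9,0],"roll": 73},{"fingers": 0.5,"translation": [-22.4,6.9,0],"roll": 73},{"fingers": 0.5,"translation": [-22.4,6.9,0],"roll": 73},{"fingers": 0.5,"translation": [-22.4,6.9,0],"roll": 73},{"fingers": 0.5,"translation": [-22.4,6.9,0],"roll": 73},{"fingers": 0.5,"translation": [-22.4,6.9,0],"roll": 73},{"fingers": 0.5,"translation": [-22.4,6.9,0],"roll": 73},{"fingers": 0.5,"translation": [-22.4,6.9,0],"roll": 73},{"fingers": 0.5,"translation": [-22.4,6.9,0],"roll": 73},{"fingers": 0.5,"translation": [-22.4,6.9,0],"roll": 73},{"fingers": 0.5,"translation": [-22.4,6.9,0],"roll": 73},{"fingers": 0.5,"translation": [-22.4,6.9,0],"roll": 73},{"fingers": 0.5,"translation": [-22.4,6.9,3],"roll": 73},{"fingers": 0.5,"translation": [-22.4,6.9,5],"roll": 73},{"fingers": 0.5,"translation": [-22.4,6.9,5],"roll": 73},{"fingers": 0.5,"translation": [-22.4,6.9,5],"roll": 73}]}}

```text
clock: 15.17
eef_pos: [0.5731, -0.1013, 0.1782]
tool_rot: [1.0, -0.025, -0.002, -0.0]
ft_force: [0.4, -0.5, -1.3]
grip_width: 0.0444
```

```bash
python3 - <<'E'
from h import *
go(*st(.046,.045),.124,-3)
w=cam('wrist','w4.png')
E
```

```text
t 15.1667 delta [ 0.55 -0.09  5.42] roll 0.1 q6 1.45
```

View pics/w4.png

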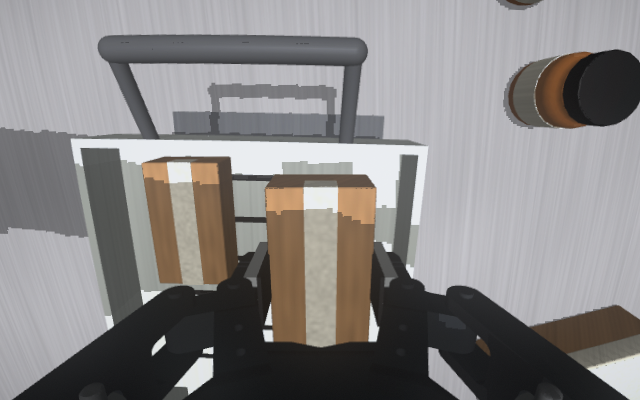

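Carton A lies flat in the tray at (187,220). Carton B is held at (320,260), clear of A and of the right wall.

Emit:
{"method": "play_rows", "body": {"motion": [{"fingers": 0.5,"translation": [0.4,0,2],"roll": 0},{"fingers": 0.5,"translation": [0.4,0,4],"roll": 0},{"fingers": 0.5,"translation": [0.4,0,5],"roll": 0},{"fingers": 0.5,"translation": [0.4,0,5.5],"roll": 0},{"fingers": 0.5,"translation": [0.4,0,5.5],"roll": 0},{"fingers": -0.2,"translation": [0.4,0,5.5],"roll": 0},{"fingers": -0.3,"translation": [0.4,0,5.5],"roll": 0},{"fingers": -0.3,"translation": [0.4,0,5.5],"roll": 0},{"fingers": -0.3,"translation": [0.4,0,5.5],"roll": 0},{"fingers": -0.3,"translation": [0.4,0,3],"roll": 0},{"fingers": -0.3,"translation": [0.4,0,-1],"roll": 0},{"fingers": -0.3,"translation": [0.4,0,-5],"roll": 0},{"fingers": -0.5,"translation": [0.4,0,-9],"roll": 0},{"fingers": -1,"translation": [0.4,0,-12],"roll": 0},{"fingers": -1,"translation": [0.4,0,-12],"roll": 0}]}}

```text
clock: 16.47
eef_pos: [0.581, -0.1024, 0.3083]
tool_rot: [1.0, -0.026, 0.007, 0.001]
ft_force: [0.7, -1.1, 1.1]
grip_width: 0.0849
```

```bash
python3 - <<'E'
from h import *
go(.48,.16,.29,0)
E
```

```text
t 16.4667 delta [-11.49 -25.68   1.61] roll -3.0 q6 1.45
```

Emit:
{"method": "play_rows", "body": {"motion": [{"fingers": -1,"translation": [-11.5,-25.7,1],"roll": -3},{"fingers": -1,"translation": [-11.5,-25.7,1],"roll": -3},{"fingers": -1,"translation": [-11.5,-25.7,1],"roll": -3},{"fingers": -1,"translation": [-11.5,-25.7,1],"roll": -3},{"fingers": -1,"translation": [-11.5,-25.7,1],"roll": -3},{"fingers": -1,"translation": [-11.5,-25.7,1],"roll": -3},{"fingers": -1,"translation": [-11.5,-25.7,1],"roll": -3},{"fingers": -1,"translation": [-11.5,-25.7,1],"roll": -3},{"fingers": -1,"translation": [-11.5,-25.7,1],"roll": -3},{"fingers": -1,"translation": [-11.5,-25.7,1],"roll": -3},{"fingers": -1,"translation": [-11.5,-25.7,1],"roll": -3}]}}

```text
clock: 17.38
eef_pos: [0.4773, 0.1598, 0.2894]
tool_rot: [1.0, -0.001, 0.0, 0.0]
ft_force: [-0.2, -0.2, -0.1]
grip_width: 0.0853
```

```bash
python3 - <<'E'
from h import *
w=cam('wrist')
for x in quad(w,(3,70,50),(18,255,255),.028,None,300): print(x)
go(.459,.243,.018,96)
E
```

```text
((515, 280, 45, 33), 793, -23, 66, 43, 31)
((514, 208, 45, 44), 767, 81, 62, 50, 63)
((274, 104, 66, 19), 460, 228, 79, 15, 6)
((271, 78, 67, 20), 457, 258, 79, 15, 6)
t 17.4333 delta [-1.86 -8.34 27.14] roll -96.1 q6 1.9
```

Emit:
{"method": "play_rows", "body": {"motion": [{"fingers": -1,"translation": [-1.9,-8.3,16],"roll": -96},{"fingers": -1,"translation": [-1.9,-8.3,16],"roll": -96},{"fingers": -1,"translation": [-1.9,-8.3,16],"roll": -96},{"fingers": -1,"translation": [-1.9,-8.3,16],"roll": -96},{"fingers": -1,"translation": [-1.9,-8.3,16],"roll": -96},{"fingers": -1,"translation": [-1.9,-8.3,16],"roll": -96},{"fingers": -1,"translation": [-1.9,-8.3,16],"roll": -96},{"fingers": -1,"translation": [-1.9,-8.3,16],"roll": -96},{"fingers": -1,"translation": [-1.9,-8.3,16],"roll": -96},{"fingers": -1,"translation": [-1.9,-8.3,16],"roll": -96},{"fingers": -1,"translation": [-1.9,-8.3,16],"roll": -96},{"fingers": -1,"translation": [-1.9,-8.3,16],"roll": -96},{"fingers": -1,"translation": [-1.9,-8.3,16],"roll": -96},{"fingers": -1,"translation": [-1.9,-8.3,17],"roll": -96},{"fingers": -1,"translation": [-1.9,-8.3,21],"roll": -96},{"fingers": -1,"translation": [-1.9,-8.3,25],"roll": -96},{"fingers": -1,"translation": [-1.9,-8.3,27],"roll": -96},{"fingers": -1,"translation": [-1.9,-8.3,27],"roll": -96}]}}

```text
clock: 18.93
eef_pos: [0.4547, 0.2404, 0.0145]
tool_rot: [0.67, 0.742, -0.005, -0.002]
ft_force: [-0.5, -0.6, 0.4]
grip_width: 0.0854
```

Emit:
{"method": "play_rows", "body": {"motion": [{"fingers": 0.1,"translation": [0,0,0],"roll": 0},{"fingers": 0.5,"translation": [0,0,0],"roll": 0},{"fingers": 0.5,"translation": [0,0,0],"roll": 0},{"fingers": 0.5,"translation": [0,0,0],"roll": 0},{"fingers": 0.5,"translation": [0,0,0],"roll": 0},{"fingers": 0.5,"translation": [0,0,-3],"roll": 0},{"fingers": 0.5,"translation": [0,0,-7],"roll": 0},{"fingers": 0.5,"translation": [0,0,-11],"roll": 0},{"fingers": 0.5,"translation": [0,0,-15],"roll": 0},{"fingers": 0.5,"translation": [0,0,-19],"roll": 0},{"fingers": 0.5,"translation": [0,0,-21],"roll": 0},{"fingers": 0.5,"translation": [0,0,-21],"roll": 0}]}}

```text
clock: 19.93
eef_pos: [0.4606, 0.2454, 0.2365]
tool_rot: [0.669, 0.743, 0.006, 0.002]
ft_force: [0.6, 0.4, 0.4]
grip_width: 0.0445
```

```bash
python3 - <<'E'
from h import *
go(*st(.0,-.052),.123,-3)
E
```

```text
t 19.9333 delta [-44.54   1.86  11.15] roll 99.0 q6 0.38
```

Emit:
{"method": "play_rows", "body": {"motion": [{"fingers": 0.5,"translation": [-44.5,1.9,0],"roll": 99},{"fingers": 0.5,"translation": [-44.5,1.9,0],"roll": 99},{"fingers": 0.5,"translation": [-44.5,1.9,0],"roll": 99},{"fingers": 0.5,"translation": [-44.5,1.9,0],"roll": 99},{"fingers": 0.5,"translation": [-44.5,1.9,0],"roll": 99},{"fingers": 0.5,"translation": [-44.5,1.9,0],"roll": 99},{"fingers": 0.5,"translation": [-44.5,1.9,0],"roll": 99},{"fingers": 0.5,"translation": [-44.5,1.9,0],"roll": 99},{"fingers": 0.5,"translation": [-44.5,1.9,0],"roll": 99},{"fingers": 0.5,"translation": [-44.5,1.9,0],"roll": 99},{"fingers": 0.5,"translation": [-44.5,1.9,0],"roll": 99},{"fingers": 0.5,"translation": [-44.5,1.9,0],"roll": 99},{"fingers": 0.5,"translation": [-44.5,1.9,0],"roll": 99},{"fingers": 0.5,"translation": [-44.5,1.9,0],"roll": 99},{"fingers": 0.5,"translation": [-44.5,1.9,0],"roll": 99},{"fingers": 0.5,"translation": [-44.5,1.9,3],"roll": 99},{"fingers": 0.5,"translation": [-44.5,1.9,5],"roll": 99},{"fingers": 0.5,"translation": [-44.5,1.9,5],"roll": 99},{"fingers": 0.5,"translation": [-44.5,1.9,5],"roll": 99}]}}

```text
clock: 21.52
eef_pos: [0.5221, -0.1961, 0.1782]
tool_rot: [1.0, -0.025, -0.002, -0.001]
ft_force: [0.5, -0.7, 0.0]
grip_width: 0.0443
```

```bash
python3 - <<'E'
from h import *
go(*st(.0,-.052),.123,-3)
w=cam('wrist')
s=cam('side')
cv2.imwrite('pics/w5.png',np.hstack([cv2.resize(w['pixels'],(480,300)),cv2.resize(s['pixels'][180:380,230:430],(300,300))])[:,:,::-1])
E
```

```text
t 21.5167 delta [ 0.52 -0.14  5.52] roll 0.1 q6 1.26
```

View pics/w5.png

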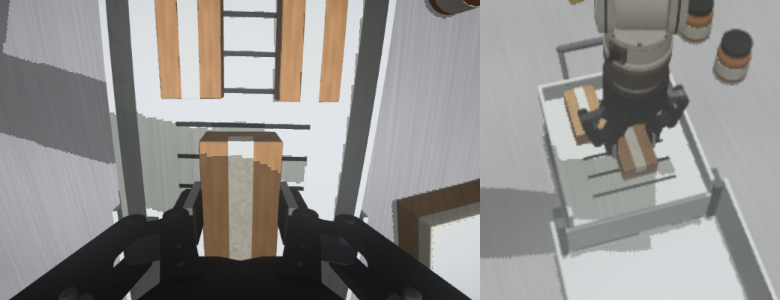

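All three fit: two are in the tray, and the third is held centred with free floor beneath it.

Emit:
{"method": "play_rows", "body": {"motion": [{"fingers": 0.5,"translation": [0.3,0,2],"roll": 0},{"fingers": 0.5,"translation": [0.3,0,4],"roll": 0},{"fingers": 0.5,"translation": [0.3,0,5],"roll": 0},{"fingers": 0.5,"translation": [0.3,0,5.5],"roll": 0},{"fingers": 0.5,"translation": [0.3,0,5.6],"roll": 0},{"fingers": -0.2,"translation": [0.3,0,5.6],"roll": 0},{"fingers": -0.4,"translation": [0.3,0,5.6],"roll": 0},{"fingers": -0.4,"translation": [0.3,0,5.6],"roll": 0},{"fingers": -0.4,"translation": [0.3,0,5.6],"roll": 0},{"fingers": -0.4,"translation": [0.3,0,3],"roll": 0},{"fingers": -0.4,"translation": [0.3,0,-1],"roll": 0},{"fingers": -0.4,"translation": [0.3,0,-5],"roll": 0},{"fingers": -0.5,"translation": [0.3,0,-9],"roll": 0},{"fingers": -1,"translation": [0.3,0,-11],"roll": 0},{"fingers": -1,"translation": [0.3,0,-11],"roll": 0}]}}

```text
clock: 22.87
eef_pos: [0.5288, -0.1979, 0.2965]
tool_rot: [1.0, -0.026, 0.006, 0.002]
ft_force: [-0.1, -0.4, 1.2]
grip_width: 0.0848
```

```bash
python3 - <<'E'
from h import *
w=cam('wrist');d=cam('side');s=cam('scene')
cv2.imwrite('pics/w6.png',np.vstack([np.hstack([cv2.resize(w['pixels'],(400,250)),cv2.resize(d['pixels'],(400,250))]),cv2.resize(s['pixels'][120:320,100:500],(800,400))[:350]])[:,:,::-1])
go(.50,.0,.29,0)
E
```

```text
t 23.0167 delta [ -3.62 -19.52  -0.1 ] roll -3.0 q6 1.26
```

View pics/w6.png

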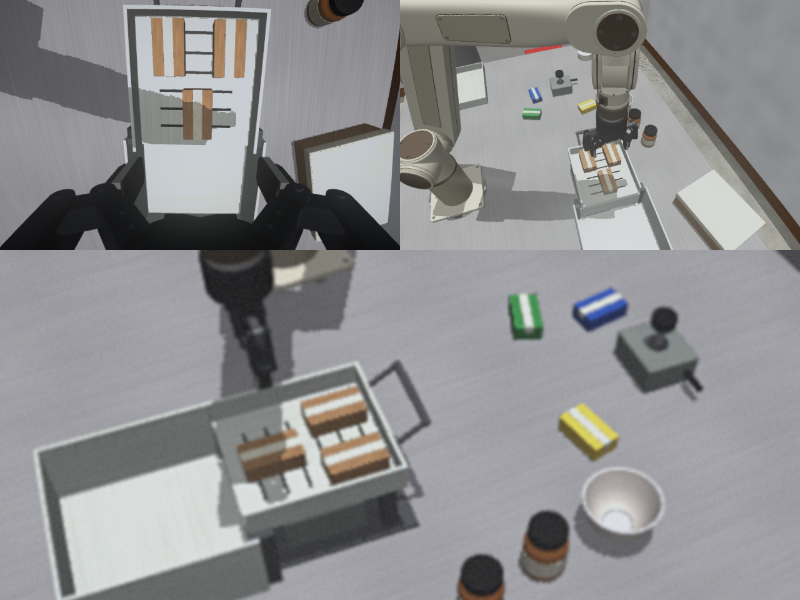

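Three cartons are in the tray and the knob is up. I'll go over the handle while the air blows.

```bash
python3 -c "
from h import *
go(.539,-.003,.24,86.7)"
```

```text
t 23.0167 delta [  0.29 -19.43   4.9 ] roll -89.7 q6 1.26
```

Emit:
{"method": "play_rows", "body": {"motion": [{"fingers": 0,"translation": [0.3,-19.4,0],"roll": -89.7},{"fingers": 0,"translation": [0.3,-19.4,0],"roll": -89.7},{"fingers": 0,"translation": [0.3,-19.4,0],"roll": -89.7},{"fingers": 0,"translation": [0.3,-19.4,0],"roll": -89.7},{"fingers": 0,"translation": [0.3,-19.4,0],"roll": -89.7},{"fingers": 0,"translation": [0.3,-19.4,0],"roll": -89.7},{"fingers": 0,"translation": [0.3,-19.4,0],"roll": -89.7},{"fingers": 0,"translation": [0.3,-19.4,0],"roll": -89.7},{"fingers": 0,"translation": [0.3,-19.4,0],"roll": -89.7},{"fingers": 0,"translation": [0.3,-19.4,0],"roll": -89.7},{"fingers": 0,"translation": [0.3,-19.4,0],"roll": -89.7},{"fingers": 0,"translation": [0.3,-19.4,0],"roll": -89.7},{"fingers": 0,"translation": [0.3,-19.4,0],"roll": -89.7},{"fingers": 0,"translation": [0.3,-19.4,0],"roll": -89.7},{"fingers": 0,"translation": [0.3,-19.4,3],"roll": -89.7},{"fingers": 0,"translation": [0.3,-19.4,5],"roll": -89.7},{"fingers": 0,"translation": [0.3,-19.4,5],"roll": -89.7},{"fingers": 0,"translation": [0.3,-19.4,5],"roll": -89.7}]}}

```text
clock: 24.52
eef_pos: [0.5378, -0.0034, 0.2373]
tool_rot: [0.728, 0.686, -0.002, -0.002]
ft_force: [-0.6, -0.9, 0.6]
grip_width: 0.0429
```

```bash
python3 - <<'E'
from h import *
go(.539,-.003,.152,86.7);print(bot.get_obs()['eef_pos'])
w=cam('wrist');d=cam('side')
cv2.imwrite('pics/w7.png',np.hstack([cv2.resize(w['pixels'],(480,300)),cv2.resize(d['pixels'][160:320,230:390],(300,300))])[:,:,::-1])
E
```

```text
t 24.5167 delta [0.05 0.16 8.53] roll -0.1 q6 0.05
[ 0.53782097 -0.00336189  0.23733794]
```

View pics/w7.png

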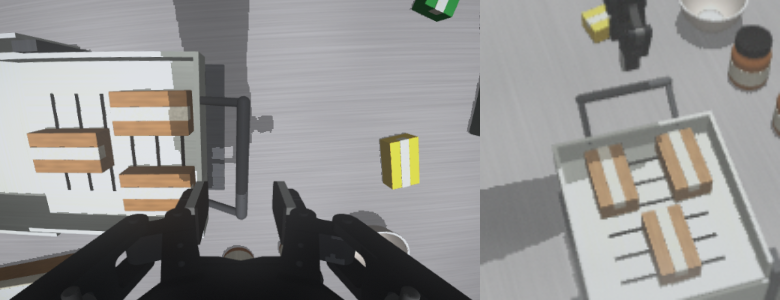

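```bash
python3 - <<'E'
from h import *
w=cam('wrist')
print(onz(w,326,131,.16),onz(w,321,285,.16),proj(w,[.539,-.003,.157]))
E
```

```text
[0.48106319 0.00301173 0.16      ] [ 0.59478282 -0.00675357  0.16      ] (np.float64(321.80260662175414), np.float64(213.78799253547305))
```

Emit:
{"method": "play_rows", "body": {"motion": [{"fingers": 0,"translation": [0,0,3],"roll": 0},{"fingers": 0,"translation": [0,0,6],"roll": 0},{"fingers": 0,"translation": [0,0,8],"roll": 0},{"fingers": 0,"translation": [0,0,8.5],"roll": 0},{"fingers": 0,"translation": [0,0,8.5],"roll": 0},{"fingers": 0.3,"translation": [0,0,8.5],"roll": 0},{"fingers": 0.5,"translation": [0,0,8.5],"roll": 0},{"fingers": 0.6,"translation": [0,0,8.5],"roll": 0},{"fingers": 0.7,"translation": [0,0,8.5],"roll": 0},{"fingers": 0.8,"translation": [0,0,8.5],"roll": 0},{"fingers": 1,"translation": [0,0,8.5],"roll": 0},{"fingers": 1,"translation": [0,0,8.5],"roll": 0},{"fingers": 1,"translation": [0,0,8.5],"roll": 0},{"fingers": 1,"translation": [0,0,8.5],"roll": 0},{"fingers": 1,"translation": [0,0,8.5],"roll": 0},{"fingers": 1,"translation": [0,0,8.5],"roll": 0}]}}

```text
clock: 26.0
eef_pos: [0.5408, -0.0019, 0.1563]
tool_rot: [0.727, 0.687, 0.003, 0.0]
ft_force: [0.4, 5.5, 6.9]
grip_width: 0.01
```

Emit:
{"method": "play_rows", "body": {"motion": [{"fingers": 1,"translation": [0,0,0],"roll": 0},{"fingers": 1,"translation": [0,0,0],"roll": 0},{"fingers": 1,"translation": [0,0,0],"roll": 0},{"fingers": 1,"translation": [0,0,0],"roll": 0},{"fingers": 1,"translation": [0,0,0],"roll": 0},{"fingers": 1,"translation": [0,0,0],"roll": 0},{"fingers": 1,"translation": [0,0,0],"roll": 0},{"fingers": 1,"translation": [0,0,0],"roll": 0},{"fingers": 1,"translation": [0,0,0],"roll": 0},{"fingers": 1,"translation": [0,0,0],"roll": 0},{"fingers": 1,"translation": [0,0,0],"roll": 0},{"fingers": 1,"translation": [0,0,0],"roll": 0},{"fingers": 1,"translation": [0,0,0],"roll": 0},{"fingers": 1,"translation": [0,0,0],"roll": 0},{"fingers": 1,"translation": [0,0,0],"roll": 0},{"fingers": 1,"translation": [0,0,0],"roll": 0},{"fingers": 1,"translation": [0,0,0],"roll": 0},{"fingers": 1,"translation": [0,0,0],"roll": 0},{"fingers": 1,"translation": [0,0,0],"roll": 0},{"fingers": 1,"translation": [0,0,0],"roll": 0}]}}

```text
clock: 27.67
eef_pos: [0.5408, -0.0019, 0.1563]
tool_rot: [0.727, 0.687, 0.003, 0.0]
ft_force: [1.2, 5.2, 6.2]
grip_width: 0.0102
```

Emit:
{"method": "play_rows", "body": {"motion": [{"fingers": 1,"translation": [0,0,0],"roll": 0},{"fingers": 1,"translation": [0,0,0],"roll": 0},{"fingers": 1,"translation": [0,0,0],"roll": 0},{"fingers": 1,"translation": [0,0,0],"roll": 0},{"fingers": 1,"translation": [0,0,0],"roll": 0},{"fingers": 1,"translation": [0,0,0],"roll": 0},{"fingers": 1,"translation": [0,0,0],"roll": 0},{"fingers": 1,"translation": [0,0,0],"roll": 0},{"fingers": 1,"translation": [0,0,0],"roll": 0},{"fingers": 1,"translation": [0,0,0],"roll": 0},{"fingers": 1,"translation": [0,0,0],"roll": 0},{"fingers": 1,"translation": [0,0,0],"roll": 0},{"fingers": 1,"translation": [0,0,0],"roll": 0},{"fingers": 1,"translation": [0,0,0],"roll": 0},{"fingers": 1,"translation": [0,0,0],"roll": 0},{"fingers": 1,"translation": [0,0,0],"roll": 0},{"fingers": 1,"translation": [0,0,0],"roll": 0},{"fingers": 1,"translation": [0,0,0],"roll": 0},{"fingers": 1,"translation": [0,0,0],"roll": 0},{"fingers": 1,"translation": [0,0,0],"roll": 0}]}}

```text
clock: 29.33
eef_pos: [0.5408, -0.0019, 0.1563]
tool_rot: [0.727, 0.687, 0.003, 0.0]
ft_force: [0.5, 5.0, 5.3]
grip_width: 0.0097
```

```bash
python3 - <<'E'
from h import *
R=np.hypot(.24,.062);a=np.arctan2(.062,.24)
for t in np.linspace(.05,.9,18): print(round(t,2),'tool',np.round([100*(R*np.cos(a+t)-.24),-100*(R*np.sin(a+t)-.062)],1))
o=bot.get_obs();print(o['clock'],o['eef_pos'],o['ft_force'],o['grip_width'],o['tool_rot'])
d=cam('side');cv2.imwrite('pics/w8.png',cv2.resize(d['pixels'][150:350,220:420],(500,500))[:,:,::-1])
E
```

```text
0.05 tool [-0.3 -1.2]
0.1 tool [-0.7 -2.4]
0.15 tool [-1.2 -3.5]
0.2 tool [-1.7 -4.6]
0.25 tool [-2.3 -5.7]
0.3 tool [-2.9 -6.8]
0.35 tool [-3.6 -7.9]
0.4 tool [-4.3 -8.9]
0.45 tool [-5.1 -9.8]
0.5 tool [ -5.9 -10.7]
0.55 tool [ -6.8 -11.6]
0.6 tool [ -7.7 -12.5]
0.65 tool [ -8.6 -13.3]
0.7 tool [ -9.6 -14. ]
0.75 tool [-10.7 -14.7]
0.8 tool [-11.7 -15.3]
0.85 tool [-12.8 -15.9]
0.9 tool [-13.9 -16.5]
29.3333 [ 0.54079055 -0.00192942  0.15630097] [0.47571381 5.01672783 5.29884624] 0.00972985729781219 [7.26972123e-01 6.86662153e-01 2.54202019e-03 3.98644524e-04]
```

Emit:
{"method": "play_rows", "body": {"motion": [{"fingers": 1,"translation": [-0.1,0,-0.6],"roll": 0},{"fingers": 1,"translation": [-0.3,0,-1.2],"roll": 0},{"fingers": 1,"translation": [-0.5,0,-1.8],"roll": 0},{"fingers": 1,"translation": [-0.7,0,-2.4],"roll": 0},{"fingers": 1,"translation": [-0.9,0,-2.9],"roll": 0},{"fingers": 1,"translation": [-1.2,0,-3.5],"roll": 0},{"fingers": 1,"translation": [-1.4,0,-4.1],"roll": 0},{"fingers": 1,"translation": [-1.7,0,-4.6],"roll": 0},{"fingers": 1,"translation": [-2.0,0,-5.2],"roll": 0},{"fingers": 1,"translation": [-2.3,0,-5.7],"roll": 0},{"fingers": 1,"translation": [-2.6,0,-6.3],"roll": 0},{"fingers": 1,"translation": [-2.9,0,-6.8],"roll": 0},{"fingers": 1,"translation": [-3.2,0,-7.4],"roll": 0},{"fingers": 1,"translation": [-3.6,0,-7.9],"roll": 0},{"fingers": 1,"translation": [-3.9,0,-8.4],"roll": 0},{"fingers": 1,"translation": [-4.3,0,-8.9],"roll": 0},{"fingers": 1,"translation": [-4.3,0,-8.9],"roll": 0},{"fingers": 1,"translation": [-4.3,0,-8.9],"roll": 0}]}}

```text
clock: 30.88
eef_pos: [0.5376, -0.0433, 0.2447]
tool_rot: [0.727, 0.687, 0.003, -0.001]
ft_force: [1.4, 10.4, 2.3]
grip_width: 0.01
```

Emit:
{"method": "play_rows", "body": {"motion": [{"fingers": 1,"translation": [-0.4,0,-0.5],"roll": 0},{"fingers": 1,"translation": [-0.8,0,-0.9],"roll": 0},{"fingers": 1,"translation": [-1.2,0,-1.4],"roll": 0},{"fingers": 1,"translation": [-1.6,0,-1.8],"roll": 0},{"fingers": 1,"translation": [-2.0,0,-2.3],"roll": 0},{"fingers": 1,"translation": [-2.5,0,-2.7],"roll": 0},{"fingers": 1,"translation": [-2.9,0,-3.2],"roll": 0},{"fingers": 1,"translation": [-3.4,0,-3.6],"roll": 0},{"fingers": 1,"translation": [-3.8,0,-4.0],"roll": 0},{"fingers": 1,"translation": [-4.3,0,-4.4],"roll": 0},{"fingers": 1,"translation": [-4.8,0,-4.7],"roll": 0},{"fingers": 1,"translation": [-5.3,0,-5.1],"roll": 0},{"fingers": 1,"translation": [-5.8,0,-5.4],"roll": 0},{"fingers": 1,"translation": [-6.4,0,-5.8],"roll": 0},{"fingers": 1,"translation": [-6.9,0,-6.1],"roll": 0},{"fingers": 1,"translation": [-7.4,0,-6.4],"roll": 0},{"fingers": 1,"translation": [-8.0,0,-6.7],"roll": 0},{"fingers": 1,"translation": [-8.5,0,-7.0],"roll": 0},{"fingers": 1,"translation": [-8.5,0,-7.0],"roll": 0},{"fingers": 1,"translation": [-8.5,0,-7.0],"roll": 0}]}}

```text
clock: 32.55
eef_pos: [0.5315, -0.1278, 0.3177]
tool_rot: [0.727, 0.687, 0.004, -0.001]
ft_force: [-6.4, 11.8, 16.5]
grip_width: 0.0096
```

```bash
python3 - <<'E'
from h import *
d=cam('side');s=cam('scene')
cv2.imwrite('pics/w9.png',np.hstack([cv2.resize(d['pixels'][150:400,220:470],(400,400)),cv2.resize(s['pixels'][140:340,100:300],(400,400))])[:,:,::-1])
o=bot.get_obs();print(o['clock'],o['eef_pos'],o['ft_force'],o['grip_width'])
E
```

```text
32.65 [ 0.53149632 -0.12758702  0.31765048] [-5.95985791 11.65858102 16.52476106] 0.009757815968863999
```

View pics/w9.png

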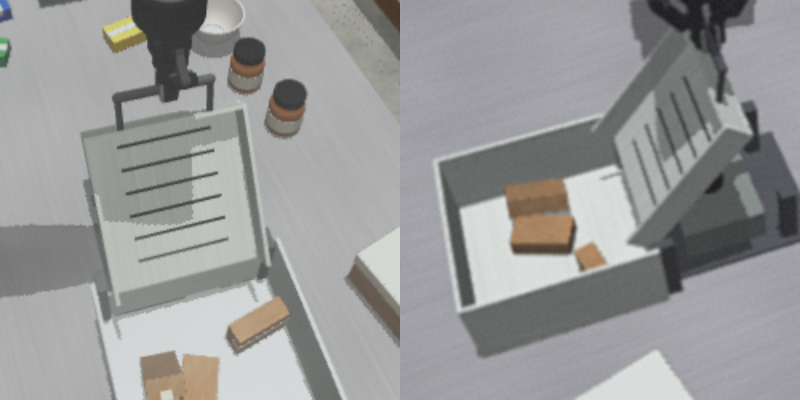

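All three cartons are in the tub and the tray is empty. I'll lower it slowly along the reversed arc.

Emit:
{"method": "play_rows", "body": {"motion": [{"fingers": 1,"translation": [0.5,0,0.3],"roll": 0},{"fingers": 1,"translation": [1.1,0,0.6],"roll": 0},{"fingers": 1,"translation": [1.6,0,0.9],"roll": 0},{"fingers": 1,"translation": [2.1,0,1.2],"roll": 0},{"fingers": 1,"translation": [2.7,0,1.6],"roll": 0},{"fingers": 1,"translation": [3.2,0,1.9],"roll": 0},{"fingers": 1,"translation": [3.7,0,2.3],"roll": 0},{"fingers": 1,"translation": [4.2,0,2.6],"roll": 0},{"fingers": 1,"translation": [4.7,0,3.0],"roll": 0},{"fingers": 1,"translation": [5.1,0,3.4],"roll": 0},{"fingers": 1,"translation": [5.6,0,3.8],"roll": 0},{"fingers": 1,"translation": [6.0,0,4.3],"roll": 0},{"fingers": 1,"translation": [6.5,0,4.7],"roll": 0},{"fingers": 1,"translation": [6.9,0,5.2],"roll": 0},{"fingers": 1,"translation": [7.3,0,5.6],"roll": 0},{"fingers": 1,"translation": [7.7,0,6.1],"roll": 0},{"fingers": 1,"translation": [8.1,0,6.5],"roll": 0},{"fingers": 1,"translation": [8.5,0,7.0],"roll": 0}]}}

```text
clock: 34.15
eef_pos: [0.5378, -0.0441, 0.2451]
tool_rot: [0.727, 0.687, 0.003, 0.0]
ft_force: [0.9, 7.3, 4.7]
grip_width: 0.0096
```

Emit:
{"method": "play_rows", "body": {"motion": [{"fingers": 1,"translation": [0.4,0,0.5],"roll": 0},{"fingers": 1,"translation": [0.7,0,1.0],"roll": 0},{"fingers": 1,"translation": [1.1,0,1.5],"roll": 0},{"fingers": 1,"translation": [1.4,0,2.1],"roll": 0},{"fingers": 1,"translation": [1.7,0,2.6],"roll": 0},{"fingers": 1,"translation": [2.0,0,3.2],"roll": 0},{"fingers": 1,"translation": [2.3,0,3.7],"roll": 0},{"fingers": 1,"translation": [2.6,0,4.3],"roll": 0},{"fingers": 1,"translation": [2.9,0,4.8],"roll": 0},{"fingers": 1,"translation": [3.1,0,5.4],"roll": 0},{"fingers": 1,"translation": [3.4,0,6.0],"roll": 0},{"fingers": 1,"translation": [3.6,0,6.5],"roll": 0},{"fingers": 1,"translation": [3.8,0,7.1],"roll": 0},{"fingers": 1,"translation": [4.0,0,7.7],"roll": 0},{"fingers": 1,"translation": [4.1,0,8.1],"roll": 0},{"fingers": 1,"translation": [4.2,0,8.4],"roll": 0},{"fingers": 1,"translation": [4.3,0,8.7],"roll": 0},{"fingers": 1,"translation": [4.3,0,8.9],"roll": 0},{"fingers": 1,"translation": [4.3,0,8.9],"roll": 0},{"fingers": 1,"translation": [4.3,0,8.9],"roll": 0}]}}

```text
clock: 35.82
eef_pos: [0.541, -0.002, 0.1554]
tool_rot: [0.727, 0.687, 0.002, 0.0]
ft_force: [3.4, 5.9, 1.8]
grip_width: 0.0097
```

Emit:
{"method": "play_rows", "body": {"motion": [{"fingers": 1,"translation": [0,0,0.2],"roll": 0},{"fingers": 1,"translation": [0,0,0.4],"roll": 0},{"fingers": 1,"translation": [0,0,0.4],"roll": 0},{"fingers": 1,"translation": [0,0,0.4],"roll": 0}]}}

```text
clock: 36.15
eef_pos: [0.5411, -0.002, 0.1552]
tool_rot: [0.727, 0.687, 0.003, 0.001]
ft_force: [-4.3, 5.6, 20.5]
grip_width: 0.01
```

```bash
python3 - <<'E'
from h import *
d=cam('side');s=cam('scene')
cv2.imwrite('pics/w10.png',np.hstack([cv2.resize(d['pixels'][150:400,220:470],(400,400)),cv2.resize(s['pixels'][140:340,120:320],(400,400))])[:,:,::-1])
E
```

```text
(no output)
```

View pics/w10.png

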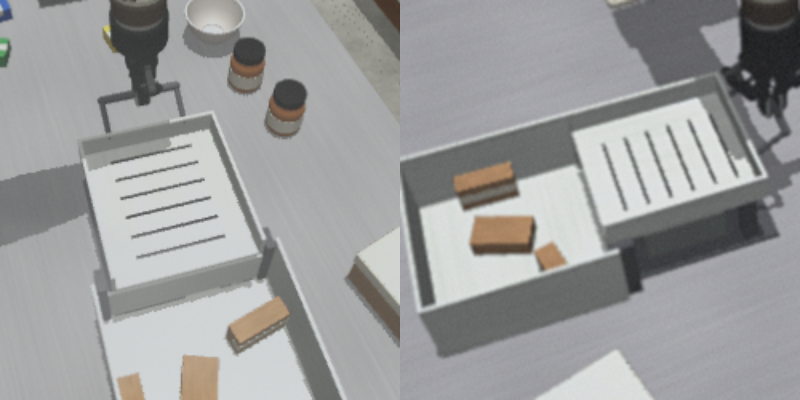

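Tray is home: the height matches the start and the force rises at the stop. Next, release and go to the knob.

Emit:
{"method": "play_rows", "body": {"motion": [{"fingers": 1,"translation": [0,0,-0.3],"roll": 0},{"fingers": 0.5,"translation": [0,0,-0.3],"roll": 0},{"fingers": 0,"translation": [0,0,-0.3],"roll": 0},{"fingers": 0,"translation": [0,0,-0.3],"roll": 0},{"fingers": 0,"translation": [0,0,-0.3],"roll": 0},{"fingers": 0,"translation": [0,0,-2],"roll": 0},{"fingers": 0,"translation": [0,0,-5],"roll": 0},{"fingers": 0,"translation": [0,0,-8],"roll": 0},{"fingers": 0,"translation": [0,0,-8],"roll": 0}]}}

```text
clock: 37.0
eef_pos: [0.5422, -0.0038, 0.2359]
tool_rot: [0.727, 0.686, 0.003, 0.003]
ft_force: [1.5, 0.5, 0.8]
grip_width: 0.0429
```

```bash
python3 -c "
from h import *
go(.516,.427,.16,0);print(bot.get_obs()['eef_pos'])"
```

```text
t 37.0 delta [42.85 -5.19  7.54] roll 86.7 q6 0.05
[ 0.54223924 -0.00377194  0.2359202 ]
```

Emit:
{"method": "play_rows", "body": {"motion": [{"fingers": -1,"translation": [42.8,-5.2,0],"roll": 86.7},{"fingers": -1,"translation": [42.8,-5.2,0],"roll": 86.7},{"fingers": -1,"translation": [42.8,-5.2,0],"roll": 86.7},{"fingers": -1,"translation": [42.8,-5.2,0],"roll": 86.7},{"fingers": -1,"translation": [42.8,-5.2,0],"roll": 86.7},{"fingers": -1,"translation": [42.8,-5.2,0],"roll": 86.7},{"fingers": -1,"translation": [42.8,-5.2,0],"roll": 86.7},{"fingers": -1,"translation": [42.8,-5.2,0],"roll": 86.7},{"fingers": -1,"translation": [42.8,-5.2,0],"roll": 86.7},{"fingers": -1,"translation": [42.8,-5.2,0],"roll": 86.7},{"fingers": -1,"translation": [42.8,-5.2,0],"roll": 86.7},{"fingers": -1,"translation": [42.8,-5.2,0],"roll": 86.7},{"fingers": -1,"translation": [42.8,-5.2,0],"roll": 86.7},{"fingers": -1,"translation": [42.8,-5.2,3],"roll": 86.7},{"fingers": -1,"translation": [42.8,-5.2,6],"roll": 86.7},{"fingers": -1,"translation": [42.8,-5.2,7.5],"roll": 86.7},{"fingers": -1,"translation": [42.8,-5.2,7.5],"roll": 86.7}]}}

```text
clock: 38.42
eef_pos: [0.5096, 0.4246, 0.1491]
tool_rot: [1.0, -0.0, -0.004, 0.004]
ft_force: [-0.2, -1.2, -2.1]
grip_width: 0.0854
```

```bash
python3 -c "
from h import *
go(.516,.427,.1,0);print(bot.get_obs()['eef_pos'])"
```

```text
t 38.4167 delta [ 0.68 -0.28  4.9 ] roll -0.0 q6 2.27
[0.50964196 0.42458854 0.14911329]
```

Emit:
{"method": "play_rows", "body": {"motion": [{"fingers": -1,"translation": [0,0,0],"roll": 0},{"fingers": -1,"translation": [0,0,0],"roll": 0},{"fingers": -1,"translation": [0,0,0],"roll": 0}]}}

```text
clock: 38.67
eef_pos: [0.5132, 0.4276, 0.1573]
tool_rot: [1.0, -0.0, 0.001, -0.001]
ft_force: [-0.4, 0.0, 0.5]
grip_width: 0.0849
```

Emit:
{"method": "play_rows", "body": {"motion": [{"fingers": -1,"translation": [0.2,0,3],"roll": 0},{"fingers": -1,"translation": [0.2,0,5],"roll": 0},{"fingers": -1,"translation": [0.2,0,5.7],"roll": 0},{"fingers": -1,"translation": [0.2,0,5.7],"roll": 0},{"fingers": 0.3,"translation": [0.2,0,5.7],"roll": 0},{"fingers": 0.3,"translation": [0.2,0,5.7],"roll": 0},{"fingers": 0.3,"translation": [0.2,0,5.7],"roll": 0},{"fingers": 0.3,"translation": [0.2,0,5.7],"roll": 0},{"fingers": 1,"translation": [0.2,0,5.7],"roll": 0},{"fingers": 1,"translation": [0.2,0,5.7],"roll": 0},{"fingers": 1,"translation": [0.2,0,5.7],"roll": 0},{"fingers": 1,"translation": [0.2,0,5.7],"roll": 0}]}}

```text
clock: 39.67
eef_pos: [0.516, 0.4276, 0.1]
tool_rot: [1.0, -0.0, 0.002, -0.001]
ft_force: [6.7, 0.1, 4.1]
grip_width: 0.0382
```

Emit:
{"method": "play_rows", "body": {"motion": [{"fingers": 1,"translation": [0,0,0.5],"roll": 0},{"fingers": 1,"translation": [0,0,1],"roll": 0},{"fingers": 1,"translation": [0,0,1.5],"roll": 0},{"fingers": 1,"translation": [0,0,2],"roll": 0},{"fingers": 1,"translation": [0,0,2.3],"roll": 0},{"fingers": 1,"translation": [0,0,2.5],"roll": 0},{"fingers": 1,"translation": [0,0,2.7],"roll": 0},{"fingers": 1,"translation": [0,0,2.7],"roll": 0},{"fingers": 1,"translation": [0,0,2.7],"roll": 0}]}}

```text
clock: 40.42
eef_pos: [0.516, 0.4277, 0.0757]
tool_rot: [1.0, -0.0, 0.003, -0.002]
ft_force: [1.4, -3.3, 16.3]
grip_width: 0.0382
```

Emit:
{"method": "play_rows", "body": {"motion": [{"fingers": 1,"translation": [0,0,0.2],"roll": 0},{"fingers": 1,"translation": [0,0,0.3],"roll": 0},{"fingers": 1,"translation": [0,0,0.3],"roll": 0},{"fingers": 1,"translation": [0,0,0.3],"roll": 0}]}}

```text
clock: 40.75
eef_pos: [0.5161, 0.4278, 0.0756]
tool_rot: [1.0, -0.0, 0.003, -0.002]
ft_force: [-1.9, -6.0, 28.1]
grip_width: 0.0385
```

Emit:
{"method": "play_rows", "body": {"motion": [{"fingers": 1,"translation": [0,0,-0.2],"roll": 0},{"fingers": 0,"translation": [0,0,-0.2],"roll": 0},{"fingers": -1,"translation": [0,0,-0.2],"roll": 0},{"fingers": -1,"translation": [0,0,-0.2],"roll": 0},{"fingers": -1,"translation": [0,0,-0.2],"roll": 0},{"fingers": -1,"translation": [0,0,-0.2],"roll": 0},{"fingers": -1,"translation": [0,0,-3],"roll": 0},{"fingers": -1,"translation": [0,0,-7],"roll": 0},{"fingers": -1,"translation": [0,0,-11],"roll": 0},{"fingers": -1,"translation": [-8,12,-20],"roll": 0},{"fingers": -1,"translation": [-8,12,-20],"roll": 0},{"fingers": -1,"translation": [-8,12,-20],"roll": 0},{"fingers": -1,"translation": [-8,12,-20],"roll": 0},{"fingers": -1,"translation": [-8,12,-20],"roll": 0},{"fingers": -1,"translation": [-8,12,-20],"roll": 0}]}}

```text
clock: 42.0
eef_pos: [0.4339, 0.3063, 0.2705]
tool_rot: [1.0, -0.001, 0.001, -0.001]
ft_force: [0.9, 0.4, -0.9]
grip_width: 0.0854
```

```bash
python3 - <<'E'
from h import *
s=cam('scene');w=cam('wrist')
cv2.imwrite('pics/w11.png',np.vstack([cv2.resize(s['pixels'][120:320,100:500],(800,400)),np.hstack([cv2.resize(w['pixels'][:200],(640,200)),np.zeros((200,160,3),np.uint8)])])[:,:,::-1])
E
```

```text
(no output)
```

View pics/w11.png

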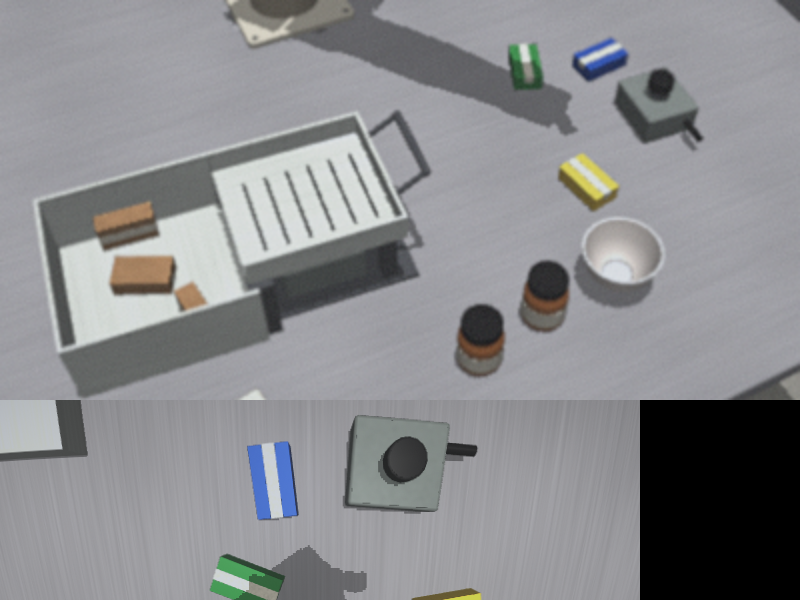

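The knob head is back down on the box (scene crop (660,82)), the tray is level and empty, and three cartons are in the tub. The jars, bowl and decoys have not moved.

```bash
python3 -c "
from workcell import bot
print(bot.job_done())"
```

```text
the job is handed in; nothing more can be done
None
```

The job is done and handed in at about 42 s of the 210 s allowed; the system gave no verdict.

- **Air on:** I pulled the knob out to its end stop. It travelled about 25 mm and the force then rose to 23 N with no further movement.
- **Cartons in:** I found three brown cartons, with no fourth in any view, and laid all three flat in the tray. The air blew over them for about 7 s before the lift.
- **Tray:** I lifted it by the handle to about 0.85 rad, and all three cartons slid into the tub. I then lowered it slowly, still gripped, until it was home. Pressing down gave about 20 N and no movement, and the height was within 1 mm of where it started.
- **Air off:** I pushed the knob back in to its stop, with 28 N and no further movement, ending 0.2 mm from the original gripping height.

The last pictures showed the tray level and empty, three cartons in the tub, the knob down, and the jars and bowl undisturbed. The gripper was clear of everything.

No check failed. The tray's end wall measured about 8 mm nearer the hinge than I first estimated, which still left room for the cartons. I saw no carton knocked aside before I picked it.

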